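# Clamp the slate clock base in the notched cradle

### The arm

A 7-joint arm with a two-finger parallel gripper is mounted at the origin on the work surface. World frame = base frame: x ahead of the robot, y to its left, z up, the work surface at z = 0. Lengths are in m, angles in rad, forces in N, time in s.
With the tool pointing down it reaches from about 0.425 to 0.925 m from the base axis. Payload 6.8 kg.
Tool frame: the origin (TCP) lies midway between the tips of the shut fingers; the grasp point (between the pads) lies 19 mm behind it; z points along the fingers, y is the line along which they close (so a half turn about z gives the same grasp; the last joint's range is limited). The gripper opens to 85 mm and grips with 20 to 120 N. Pads are 22 mm wide; open, the fingers measure 114 mm over their backs; the gripper's body (76 mm by 85 mm) begins 54 mm behind the grasp point. The pads swing forward as they close: fully open they stand 13 mm farther back than shut.
Start: joints at [1.187, 0.477, 0.022, 1.555, -0.011, 1.109, -0.083], TCP at [0.184, -0.65, 0.231] pointing down, gripper open.
Joint ranges: [-2.96, 2.96], [-0.34, 2.1], [-1.41, 1.46], [0.24, 2.44], [-1.37, 4.51], [0.17, 1.92], [-2.96, 2.96]. Speed limits (rad/s): [2.39, 2.39, 3.14, 3.14, 3.14, 3.14, 3.14].

### API

Orientations are given as a rotation vector (axis times angle).
In Python, from bench import r gives the robot as it stands. The module is installed in compiled form; this text tells all that it offers.
- The arm moves only by the tool apply_moves, never from a script. Its argument "rows" is a list of rows, each a list of 6 numbers: the shift along the tool's x, y, z scaled (see below), then the turn, a rotation vector about the tool's x, y, z scaled (see below). A call has 1 to 5 rows; each row is the pose to reach, as a shift and turn from the pose commanded when the call began, along the tool's axes at that moment; what a row does not reach only later rows make up. The controller multiplies each number of a shift by 0.25 m and each number of a turn by 90 degrees. A row lasts 1/8 s, in which the tool goes at most 62.5 mm and 10.7 degrees, less where a joint would pass 70% of its speed; a pose out of reach is approached as far as the arm can. A call with a number of a shift or a turn outside -1 to 1 is refused whole. A call with a gripper value outside its range is refused whole. "claw" is the opening, from 0 (shut) to 1 (fully open), set as the call begins (left out, the last holds). The fingers move at their own pace and stop on an object; "newtons" is the grip in N (left out, the last holds). Time passes only in rows, so rows that repeat a pose let the fingers close. It gives the time, the measured TCP pose, the force, the opening and the grip force at its end, in the units of the state.
- r.get_obs(): the state, without advancing time (a new reading comes with each control period).
- r.grab_frame(name): name is "side" or "top" or "wrist"; returns a dict with "pixels" (384x512x3 uint8, red, green, blue), "intrinsics" (3x3 intrinsics, pixels), "eye" and "attitude" of the camera in the world. Camera axes: x right, y up, looking along -z (the intrinsics and any distortion apply to the point x, -y, -z); pixel columns grow to the right and rows downward; lengths in m; the calibration is good to about 2 mm. A picture is of the moment at which its call begins. There is no depth.
- r.hand_in(): hands the job in; it is judged then, once.
Trained networks look in a picture, given as the dict that the camera call returned (one of the last four; its "shot" number tells which), for a name from the list of things; names that differ only in an ending like _2 or _b are one class to them, and where a whole thing is asked for, a point or a joint stands for the part that bears it (a point fixed in the world has none). Each returns a list of dicts, best first, with "conf" (0 to 1); they miss things now and then, are a little off and sometimes report something else, mostly with a low value. They report only what shows in the picture. A call takes as long as a camera call. They do not tell look-alikes from the thing itself.
- r.search_frame(picture, thing): "rect" ([left, top, width, height] in pixels, round what is visible of it).
- r.outline_of(picture, thing): "pixels" (384x512 bool, what is visible of it) and "rect" ([left, top, width, height] in pixels, round what is visible of it).
- r.landmark_of(picture, thing): "point" ([column, row] in pixels: a listed point, or the origin of a listed thing).
The state is a dict: "clock": time; "joints": joint angles; "qvel": joint speeds; "tau": joint torques, N m; "tcp_pos": TCP position; "orientation": TCP orientation; "contact_force": force on the tool from outside, world axes, zero at the start; "moment": the same for the moment, N m; "grip_width": finger opening in m; "gripper_force": force on a finger pad.
Only numpy, scipy, OpenCV 4.12 (cv2) and the standard library are available. Lean on these libraries where they do the work, as an engineer would, in place of code of your own. Each camera call takes 0.05 s, during which the arm holds its last target. There are 200 camera calls.

### The job

Clamp the black slate clock base in the wooden cradle: squeeze the red release lever against the black handle bar, slide the frame along so that its cork pad pushes the slate up against the steel end stop, and let go of the lever with its tooth dropped fully home in the notch that leaves the spring pad holding the slate snugly. The toothed strip sits several millimetres off, so feel for the notch; press the slate only gently, as it chips, and leave the other things on the counter where they are.

Things in the scene. Friction and masses are not known exactly. Their poses are not given: they have to be found in the camera images.
- cradle: Clamping cradle: dark wooden board 170 x 440 mm (x by y), 15 mm thick, fixed. Origin at counter level; board spans x -95 to +75, y -220 to +220 mm in its own axes, z up. The frame slides along its y at x = 0 between brass guide strips 12 mm high, 82 mm apart. Along the -x side (x -85 to -55 mm) lies a steel toothed strip, its lands 28 mm above the counter.
- notch (a point): Drawn place of the right notch: on the strip (cradle x -70, y +45, z 28 mm). Going +y the strip has a long starting slot, then 7 notches 11.5 mm long, pitch 24 mm, for frame values 0.092, 0.116 ... 0.212 (the right one), 0.236 (out of reach). But the whole strip is fitted up to 7 mm off along y, either way, anew each time and unmeasured. At 0.188 the pad does not reach the slate.
- stop_face (a point): Middle of the face of the steel end stop at the cradle's +y end: cradle x 0, y +195, 35 mm above the counter. The stop is 100 mm wide, its top 55 mm above the counter.
- frame (a joint): Slide of the steel frame along the cradle's +y, m. The centre of frame, bars and tooth lies at cradle y = -167 mm + this value. About 6 N of sliding friction plus the pad's spring; it stays where it is left. It starts at 0 to 0.05 with the tooth down in the long slot, which ends at about 0.062. Its body is 70 x 70 mm, top 42 mm above the counter.
- lever (a joint): Release lever on the frame, rad: 0 = let go, tooth fully down in a notch or the slot; about 0.157 = tooth resting on a land between notches; 0.25 = squeezed to its stop, tooth 3 mm clear of the lands. The tooth is 8 mm long (1.75 mm play each way in a notch), 5 mm deep in it. A spring pushes the lever out with 4.5 to 7 N at the red bar. Only squeezing lifts the tooth.
- handle (a point): Midway between the two handle bars when squeezed, 105 mm above the counter, at cradle x -21 mm, at the frame's centre in y; moves with it; axes as the cradle's. The bars are round, 12 mm thick, along y: gripped from above, closing along cradle x, with about 20 N. Nothing beside them is higher than 60 mm. Over the outsides: 42 mm squeezed, 55.5 let go, about 47 with the tooth on a land.
- red_bar (a point): Middle of the red lever bar (60 mm long): at cradle x -49.5 mm let go, -36 mm squeezed, about 103 to 105 mm above the counter. The black fixed bar (68 mm long) stays at cradle x -6 mm.
- pad: Spring pad with a cork face on the frame's +y side, 66 mm wide (x), 22 mm high. Origin at the middle of its cork face, 30 mm above the counter, 70 mm in front (+y) of the frame's centre when not pressed. It gives by up to 20 mm: 2 N at first touch, 0.25 N more for each mm (about 7 N at the end of its travel, and then rigid).
- slate_center (a point): Centre of the loose black slate clock base: block 75 x 90 mm (x x y), 30 mm high with a stepped top and a brass line, 0.4 to 0.65 kg, lying on the cradle's board (its centre 30 mm above the counter) between the guides, 15 to 50 mm short of the end stop at the start. Against the end stop its centre lies at cradle y = +150 mm. Axes as the cradle's.
- watch: Bystander: silver hunter pocket watch lying flat, 48 mm across, 13 mm thick. Origin under its centre.
- finial: Bystander: brass cone finial standing, 36 mm wide, 64 mm high. Origin under its centre.
- bushing_tool: Bystander: steel bushing tool with a wooden handle, 130 mm long, lying. Origin under its middle.
- loupe: Bystander: black eye loupe, 34 mm wide, 26 mm high. Origin under its centre.
- oil: Bystander: small amber oil bottle, 32 mm wide, 60 mm high. Origin under its centre.
- wheel: Bystander: brass clock wheel with a steel arbor, 58 mm wide, 20 mm high. Origin under its centre.
Mind the look-alikes: they are no part of the job. There is more than one size of the part that bears slate_center; the job needs the smallest.

How it is judged:
By the outcome, as a careful person would: the job done as asked, in the order asked, and still so for the second after the job is handed in, with the robot touching nothing.
It also fails if it takes over 64 s, if anything falls off the work surface, if the arm or the gripper's body presses on something with over 40 N, if the wrist force passes 120 N, or if a joint passes its speed limit or range.

## Working session

There is one attempt and no reset: what is moved stays moved. The work goes in short steps, Python scripts to look and compute and a tool call to move; the robot and the scene stay as the last step left them, time stands still between calls to the robot, and variables do not carry over. Pictures are saved under pics/ and viewed, at most 10 in all, crops included, and the job is handed in when it is done.

Besides the shell and the picture viewer there is one more tool, called after "Request:" as name([rows], argument=value, ...), one row to a line, values as JSON. apply_moves: Moves the arm, as the interface text tells. Its arguments: {"type":"object","properties":{"rows":{"type":"array","items":{"type":"array","items":{"type":"number"}}},"claw":{"type":"number"},"newtons":{"type":"number"}},"required":["rows"]}

```bash
mkdir -p pics; cat > h.py <<'E'
import numpy as np, cv2
from scipy.spatial.transform import Rotation as R
from bench import r
def att(f):
    a=np.array(f["attitude"],float)
    return a if a.shape==(3,3) else (R.from_rotvec(a).as_matrix() if a.size==3 else R.from_quat(a).as_matrix())
def to_plane(f,px,z):
    K=np.array(f["intrinsics"]);d=np.linalg.inv(K)@[px[0],px[1],1.]
    d=att(f)@[d[0],-d[1],-d[2]];e=np.array(f["eye"]);return e+d*(z-e[2])/d[2]
def proj(f,p):
    c=att(f).T@(np.array(p)-f["eye"]);u=np.array(f["intrinsics"])@[c[0],-c[1],-c[2]];return u[:2]/u[2]
E
python3 - <<'E'
from h import *
o=r.get_obs();print({k:np.round(v,3) for k,v in o.items()})
ims=[]
for n in ("top","side"):
    f=r.grab_frame(n);print(n,{k:np.round(v,3).tolist() for k,v in f.items() if k!="pixels" },)
    cv2.imwrite(f"pics/{n}0.png",f["pixels"][...,::-1])
    for t,z in (("notch",.028),("stop_face",.035),("handle",.105),("red_bar",.104),("slate_center",.03),("cradle",0),("pad",.03),("watch",0),("finial",0),("oil",0)):
        for q in r.landmark_of(f,t)[:3]: print(t,np.round(q["point"],1),round(q["conf"],2),np.round(to_plane(f,q["point"],z),4))
E
```

```text
{'clock': np.float64(0.0), 'joints': array([ 1.187,  0.478,  0.022,  1.556, -0.011,  1.109, -0.083]), 'qvel': array([-0.001,  0.   , -0.001, -0.001, -0.001, -0.001, -0.001]), 'tau': array([-0.0000e+00, -5.9645e+01,  1.6080e+00, -2.8120e+01,  1.2000e-02,
        9.0000e-03,  0.0000e+00]), 'tcp_pos': array([ 0.184, -0.649,  0.23 ]), 'orientation': array([-3.11e+00, -4.32e-01,  1.00e-03]), 'contact_force': array([ 0.542, -0.277, -0.296]), 'moment': array([-0.016,  0.017,  0.006]), 'gripper_force': np.float64(0.0), 'grip_width': np.float64(0.085)}
top {'intrinsics': [[440.514, 0.0, 252.154], [0.0, 440.514, 189.904], [0.0, 0.0, 1.0]], 'eye': [0.447, 0.02, 1.454], 'attitude': [0.069, -0.068, -1.598], 'shot': 1}
stop_face [212.8 184.4] 0.69 [0.5917 0.146  0.035 ]
handle [320.5 197.6] 0.62 [ 0.5346 -0.1897  0.105 ]
red_bar [315.7 206.7] 0.43 [ 0.5071 -0.174   0.104 ]
slate_center [165.5 168.4] 0.78 [0.6489 0.2995 0.03  ]
slate_center [265.2 261.3] 0.62 [ 0.3404 -0.0161  0.03  ]
slate_center [319.3 197.4] 0.25 [ 0.5402 -0.1975  0.03  ]
cradle [272.6 190.2] 0.55 [ 0.5704 -0.0485  0.    ]
pad [
[... 484 characters left out ...]
.5] 0.91 [ 0.5378 -0.1959  0.105 ]
handle [259.7 135.8] 0.62 [0.5947 0.2802 0.105 ]
red_bar [254.7 241.9] 0.78 [ 0.5047 -0.2015  0.104 ]
slate_center [267.6 151.4] 0.92 [0.6255 0.2846 0.03  ]
slate_center [267.9 193.5] 0.78 [0.5863 0.0559 0.03  ]
slate_center [200.7 218.8] 0.64 [ 0.3656 -0.0248  0.03  ]
cradle [270.1 228. ] 0.83 [ 0.572  -0.0672  0.    ]
pad [274.4 236.4] 0.48 [ 0.5729 -0.1281  0.03  ]
pad [262.9 135.7] 0.33 [0.6253 0.3902 0.03  ]
pad [265.9 235.5] 0.2 [ 0.5492 -0.1209  0.03  ]
watch [324.5 253.5] 0.77 [ 0.7088 -0.1882  0.    ]
finial [312.4 225.5] 0.69 [ 0.7029 -0.0771  0.    ]
finial [247.4 209.3] 0.57 [0.5141 0.0238 0.    ]
oil [258.  358.1] 0.71 [ 0.4741 -0.4541  0.    ]
```

View pics/top0.png

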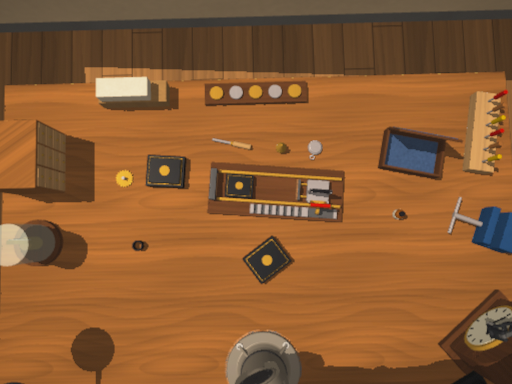

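View pics/side0.png

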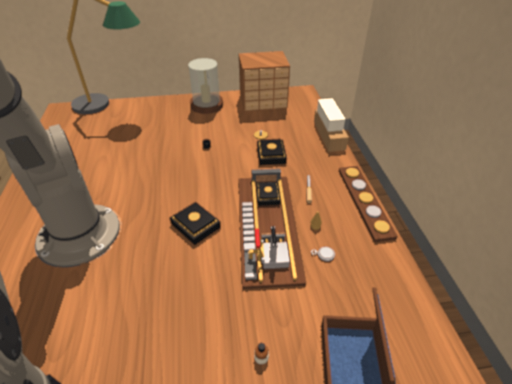

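The slate at px (239,185) in the top view (268,190 in the side view) is the smallest one and lies in the cradle. The red and black bars are at px (318,204), and the tooth strip is on the robot side. The cradle lies nearly along world y.

```bash
python3 - <<'E'
from h import *
for n in ("top","side"):
    f=r.grab_frame(n)
    m=r.outline_of(f,"cradle")[0];M=m["pixels"].astype(np.uint8)
    c=max(cv2.findContours(M,0,1)[0],key=cv2.contourArea)[:,0]
    P=np.array([to_plane(f,p,.015)[:2] for p in c]).astype(np.float32)
    q=cv2.minAreaRect(P);print(n,m["conf"],q,np.round(cv2.boxPoints(q),3).tolist())
o=r.get_obs();M=R.from_rotvec(o["orientation"]).as_matrix()
print(M.round(3), M.T@(np.array([.537,-.195,.33])-o["tcp_pos"])/.25)
E
```

```text
top 0.76 ((0.565447211265564, -0.056428298354148865), (0.44235530495643616, 0.17253051698207855), 84.26263427734375) [[0.4580000042915344, -0.2680000066757202], [0.6290000081062317, -0.2849999964237213], [0.6729999780654907, 0.1550000011920929], [0.5019999742507935, 0.1720000058412552]]
side 0.71 ((0.5663506984710693, -0.04000893235206604), (0.4919496774673462, 0.1697404831647873), 84.5961685180664) [[0.45899999141693115, -0.2770000100135803], [0.628000020980835, -0.2930000126361847], [0.6740000247955322, 0.19699999690055847], [0.5049999952316284, 0.21299999952316284]]
[[ 0.962  0.272 -0.   ]
 [ 0.272 -0.962  0.   ]
 [-0.    -0.    -1.   ]] [ 1.85438745 -1.36473937 -0.39481165]
```

Request:
apply_moves([
  [0.93,-0.68,-0.2,0,0,-0.38],
  [0.93,-0.68,-0.2,0,0,-0.38],
  [0.93,-0.68,-0.2,0,0,-0.38],
  [0.93,-0.68,-0.2,0,0,-0.38],
  [0.93,-0.68,-0.2,0,0,-0.38],
])

```text
clock: 1.92
tcp_pos: [0.3634, -0.42, 0.2822]
orientation: [2.844, 1.332, 0.002]
contact_force: [0.9, -0.9, 0.3]
grip_width: 0.0852
gripper_force: 0.0
```

```bash
cat >> h.py <<'E'
YAW=np.radians(-5.6);O=np.array([.5755,-.062,0])
def cw(p,O=O,yaw=None): return O+R.from_euler("z",YAW if yaw is None else yaw).as_matrix()@np.array(p)
def go(p,yaw=None):
    """move needed (scaled tool units) to put TCP at world p with tool y along cradle x"""
    yaw=YAW if yaw is None else yaw
    o=r.get_obs();M=R.from_rotvec(o["orientation"]).as_matrix()
    y=np.array([np.cos(yaw),np.sin(yaw),0])
    if y@M[:,1]<0:y=-y
    z=np.array([0,0,-1.]);T=np.c_[np.cross(y,z),y,z]
    print("t",round(float(o["clock"]),2),"tcp",np.round(o["tcp_pos"],4),"move",np.round(M.T@(np.array(p)-o["tcp_pos"])/.25,3),np.round(R.from_matrix(M.T@T).as_rotvec()/(np.pi/2),3))
E
python3 -c "
from h import *
go(cw([-.021,-.134,.33]))"
```

```text
t 1.93 tcp [ 0.3634 -0.42    0.2822] move [ 1.153 -0.033 -0.191] [ 0.001 -0.    -0.38 ]
```

Request:
apply_moves([
  [1,-0.03,-0.19,0,0,-0.38],
  [1,-0.03,-0.19,0,0,-0.38],
  [1,-0.03,-0.19,0,0,-0.38],
  [1,-0.03,-0.19,0,0,-0.38],
  [1,-0.03,-0.19,0,0,-0.38],
])

```text
clock: 2.55
tcp_pos: [0.5195, -0.2208, 0.3302]
orientation: [2.32, 2.116, 0.006]
contact_force: [-0.0, -0.8, 1.0]
grip_width: 0.0854
gripper_force: 0.0
```

```bash
python3 - <<'E'
from h import *
f=r.grab_frame("wrist");cv2.imwrite("pics/w1.png",f["pixels"][...,::-1]);print(f["eye"],f["attitude"])
for t,z in (("notch",.028),("stop_face",.035),("handle",.105),("red_bar",.104),("slate_center",.03),("cradle",0),("pad",.03)):
    for q in r.landmark_of(f,t)[:2]: print(t,np.round(q["point"],1),round(q["conf"],2),np.round(to_plane(f,q["point"],z),4))
go(cw([-.021,-.134,.3]))
E
```

```text
[ 0.52520803 -0.15657835  0.47436558] [-0.26024669  0.00872645 -0.09273093]
notch [239.6   9.4] 0.78 [ 0.5122 -0.007   0.028 ]
stop_face [377.6  55.4] 0.3 [ 0.6994 -0.0838  0.035 ]
handle [272.  145.6] 0.71 [ 0.5386 -0.1888  0.105 ]
red_bar [249.9 147.7] 0.57 [ 0.5102 -0.1889  0.104 ]
red_bar [287.3  96.5] 0.45 [ 0.5622 -0.1313  0.104 ]
cradle [284.5  50.8] 0.97 [ 0.5728 -0.0586  0.    ]
cradle [248.5 146.5] 0.33 [ 0.5039 -0.1958  0.    ]
pad [288.6  94. ] 0.73 [ 0.5717 -0.123   0.03  ]
t 2.95 tcp [ 0.5153 -0.2277  0.3286] move [0.148 0.09  0.114] [-0.     0.    -0.004]
```

View pics/w1.png

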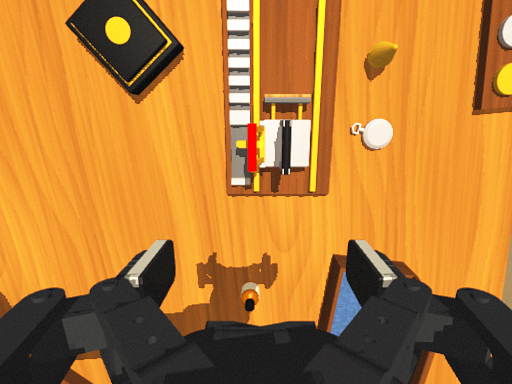

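The wrist view shows the red bar at px (252,148), the black bar at (286,147) and the slotted strip at x≈239, between yellow guides at x≈256 and x≈317.

```bash
python3 - <<'E'
from h import *
f=r.grab_frame("wrist");im=f["pixels"];h=cv2.cvtColor(im,cv2.COLOR_RGB2HSV)
red=((h[...,0]<6)|(h[...,0]>174))&(h[...,1]>200)&(h[...,2]>120)
sub=np.zeros_like(red);sub[100:190,235:300]=1
n,l,s,c=cv2.connectedComponentsWithStats((red&sub).astype(np.uint8));i=1+s[1:,4].argmax();print("red",s[i],c[i],to_plane(f,c[i],.106))
sub[:]=0;sub[105:190,278:296]=1
blk=(im.max(2)<60)&sub
n,l,s,c=cv2.connectedComponentsWithStats(blk.astype(np.uint8));i=1+s[1:,4].argmax();print("blk",s[i],c[i],to_plane(f,c[i],.106))
yel=(h[...,0]>20)&(h[...,0]<32)&(h[...,1]>180)&(h[...,2]>150)
for a,b in((250,262),(308,330)):
    P=[]
    for v in list(range(5,85)):
        u=np.where(yel[v,a:b])[0]
        if len(u): P.append(to_plane(f,(a+u.mean(),v),.027)[:2])
    P=np.array(P);k=np.polyfit(P[:,1],P[:,0],1);print("guide",len(P),np.degrees(np.arctan(k[0])),np.polyval(k,-.06),np.std(P[:,0]-np.polyval(k,P[:,1])))
# strip profile
for v in range(0,130,3): print(v,int(im[v,233:246].mean()),to_plane(f,(239,v),.028)[:2].round(4),end="; ")
E
```

```text
red [250 117  10  49 407] [254.68304668 141.34643735] [ 0.51251833 -0.1884419   0.106     ]
blk [285 114  10  54 402] [289.45771144 141.15920398] [ 0.55618602 -0.19278681  0.106     ]
guide 80 4.984917891921462 0.5296632841883142 0.00030192966397489746
guide 80 5.414159430938958 0.6203299487824164 0.00027862705025268416
0 253 [ 0.5099 -0.0036]; 3 222 [ 0.5094 -0.0072]; 6 79 [ 0.509  -0.0107]; 9 92 [ 0.5086 -0.0143]; 12 192 [ 0.5081 -0.0179]; 15 253 [ 0.5077 -0.0215]; 18 253 [ 0.5072 -0.0251]; 21 253 [ 0.5068 -0.0288]; 24 102 [ 0.5063 -0.0325]; 27 72 [ 0.5058 -0.0361]; 30 162 [ 0.5054 -0.0399]; 33 253 [ 0.5049 -0.0436]; 36 252 [ 0.5045 -0.0473]; 39 253 [ 0.504  -0.0511]; 42 226 [ 0.5035 -0.0548]; 45 72 [ 0.503  -0.0586]; 48 143 [ 0.5026 -0.0624]; 51 231 [ 0.5021 -0.0663]; 54 251 [ 0.5016 -0.0701]; 57 252 [ 0.5011 -0.074 ]; 60 255 [ 0.5007 -0.0779]; 63 70 [ 0.5002 -0.0818]; 66 136 [ 0.4997 -0.0857]; 69 183 [ 0.4992 -0.0897]; 72 250 [ 0.4987 -0.0936]; 75 251 [ 0.4982 -0.0976]; 78 254 [ 0.4977 -0.1016]; 81 66 [ 0.4972 -0.1057]; 84 147 [ 0.4967 -0.1097]; 87 199 [ 0.4962 -0.1138]; 90 249 [ 0.4957 -0.1179]; 93 250 [ 0.4952 -0.122 ]; 96 246 [ 0.4947 -0.1261]; 99 63 [ 0.4941 -0.1303]; 102 147 [ 0.4936 -0.1345]; 105 247 [ 0.4931 -0.1387]; 108 247 [ 0.4926 -0.1429]; 111 246 [ 0.492  -0.1471]; 114 247 [ 0.4915 -0.1514]; 117 247 [ 0.491  -0.1557]; 120 67 [ 0.4904 -0.16  ]; 123 139 [ 0.4899 -0.1643]; 126 140 [ 0.4894 -0.1687]; 129 142 [ 0.4888 -0.173 ];
```

```bash
sed -i 's/^YAW=.*/YAW=np.radians(-5.2);O=np.array([.575,-.060,0])/' h.py; python3 -c "
from h import *
go([.5412,-.1912,.15])"
```

```text
t 3.0 tcp [ 0.5155 -0.2274  0.3286] move [0.155 0.088 0.714] [-0.     0.    -0.008]
```

Request:
apply_moves([
  [0.155,0.088,0.2,0,0,-0.008],
  [0.155,0.088,0.4,0,0,-0.008],
  [0.155,0.088,0.6,0,0,-0.008],
  [0.155,0.088,0.714,0,0,-0.008],
  [0.155,0.088,0.714,0,0,-0.008],
])

```text
clock: 3.62
tcp_pos: [0.5401, -0.19, 0.1482]
orientation: [-2.315, -2.117, 0.004]
contact_force: [0.1, -0.5, 0.1]
grip_width: 0.0854
gripper_force: 0.0
```

```bash
python3 - <<'E'
from h import *
f=r.grab_frame("wrist");im=f["pixels"];cv2.imwrite("pics/w2.png",im[...,::-1])
for t,z in (("handle",.105),("red_bar",.104)):
    for q in r.landmark_of(f,t)[:2]: print(t,np.round(q["point"],1),round(q["conf"],2),np.round(to_plane(f,q["point"],z),4))
print(proj(f,[.5412,-.1912,.105]),proj(f,[.5562,-.1928,.106]))
go([.5412,-.1912,.082])
E
```

```text
handle [261.2 218.6] 0.62 [ 0.5407 -0.1912  0.105 ]
red_bar [220.6 218.3] 0.79 [ 0.5125 -0.1889  0.104 ]
red_bar [284.8 115.2] 0.24 [ 0.5617 -0.124   0.104 ]
[261.94928566 218.49213678] [283.84613755 219.34512051]
t 3.77 tcp [ 0.5431 -0.1904  0.1519] move [-0.004 -0.008  0.28 ] [0.002 0.    0.001]
```

View pics/w2.png

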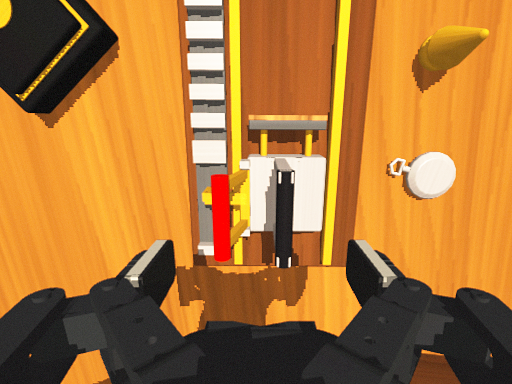

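The bars line up with the target: red at px (221,218), black at (285,219). Next I descend and squeeze.

Request:
apply_moves([
  [-0.004,-0.006,0.1,0,0,0],
  [-0.004,-0.006,0.2,0,0,0],
  [-0.004,-0.006,0.28,0,0,0],
  [-0.004,-0.006,0.28,0,0,0],
  [-0.004,-0.006,0.28,0,0,0],
])

```text
clock: 4.4
tcp_pos: [0.5413, -0.1909, 0.0814]
orientation: [2.317, 2.12, 0.001]
contact_force: [0.0, -0.2, 0.8]
grip_width: 0.0853
gripper_force: 0.0
```

Request:
apply_moves([
  [0,0,0,0,0,0],
  [0,0,0,0,0,0],
  [0,0,0,0,0,0],
  [0,0,0,0,0,0],
  [0,0,0,0,0,0],
], claw=0.4, newtons=20)

```text
clock: 5.03
tcp_pos: [0.5413, -0.1912, 0.0816]
orientation: [2.317, 2.119, 0.001]
contact_force: [-0.9, 0.1, 5.5]
grip_width: 0.041
gripper_force: 23.4
```

Request:
apply_moves([
  [0,0,0,0,0,0],
  [0,0,0,0,0,0],
  [0,0,0,0,0,0],
])

```text
clock: 5.4
tcp_pos: [0.5413, -0.1912, 0.0816]
orientation: [2.317, 2.119, 0.001]
contact_force: [-1.0, -0.2, 5.9]
grip_width: 0.041
gripper_force: 23.4
```

```bash
python3 - <<'E'
from h import *
o=r.get_obs();print({k:np.round(o[k],4) for k in("clock","tcp_pos","contact_force","moment","grip_width","gripper_force")})
f=r.grab_frame("wrist");cv2.imwrite("pics/w3.png",f["pixels"][...,::-1])
go([.5412,-.1912,.082])
E
```

```text
{'clock': np.float64(5.4), 'tcp_pos': array([ 0.5413, -0.1912,  0.0816]), 'contact_force': array([-1.0217, -0.1879,  5.8642]), 'moment': array([ 0.0048,  0.2578, -0.1104]), 'grip_width': np.float64(0.041), 'gripper_force': np.float64(23.3761)}
t 5.45 tcp [ 0.5413 -0.1912  0.0816] move [-0.    -0.    -0.002] [0.001 0.    0.001]
```

View pics/w3.png

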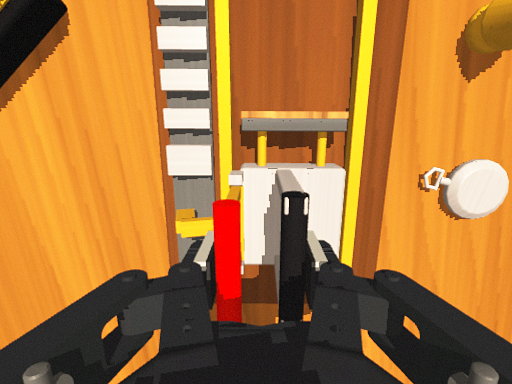

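The squeeze holds at a 41 mm opening. Tool +x is cradle +y, so I slide that way.

Request:
apply_moves([
  [0.05,0,0,0,0,0],
  [0.1,0,0,0,0,0],
  [0.15,0,0,0,0,0],
  [0.2,0,0,0,0,0],
  [0.25,0,0,0,0,0],
])

```text
clock: 6.08
tcp_pos: [0.547, -0.1314, 0.0817]
orientation: [2.317, 2.115, -0.001]
contact_force: [0.4, -7.5, 3.2]
grip_width: 0.0407
gripper_force: 23.7
```

Request:
apply_moves([
  [0.05,0,0,0,0,0],
  [0.1,0,0,0,0,0],
  [0.15,0,0,0,0,0],
  [0.2,0,0,0,0,0],
  [0.2,0,0,0,0,0],
])

```text
clock: 6.7
tcp_pos: [0.5519, -0.079, 0.0816]
orientation: [2.316, 2.119, 0.003]
contact_force: [0.5, -1.9, 5.9]
grip_width: 0.0408
gripper_force: 23.9
```

```bash
python3 - <<'E'
from h import *
o=r.get_obs();print({k:np.round(o[k],4) for k in("clock","tcp_pos","contact_force","moment","grip_width","gripper_force")})
print("slid",(R.from_euler("z",YAW).inv().apply(o["tcp_pos"]-[.5413,-.1912,.0816])).round(4))
f=r.grab_frame("wrist");cv2.imwrite("pics/w4.png",f["pixels"][...,::-1])
E
```

```text
{'clock': np.float64(6.7), 'tcp_pos': array([ 0.5519, -0.079 ,  0.0816]), 'contact_force': array([ 0.5245, -1.8628,  5.8857]), 'moment': array([-0.1995, -0.1022, -0.0803]), 'grip_width': np.float64(0.0408), 'gripper_force': np.float64(23.8815)}
slid [ 0.0004  0.1127 -0.    ]
```

View pics/w4.png

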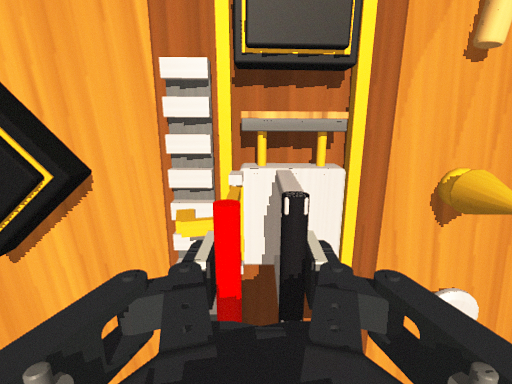

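The wrist view shows the strip's notches above the tooth at rows 78-97 (last), 118-134 (the right one), 153-168 and 188-200. The pad is still short of the slate.

```bash
cat > n.py <<'E'
from h import *
f=r.grab_frame("wrist");im=f["pixels"].astype(float)
o=r.get_obs();Ri=R.from_euler("z",YAW).inv()
p=im[:,184:207].mean((1,2));d=np.where(np.diff((p>200).astype(int)))[0]
for v in d:
    if v<215:
        t=(200-p[v])/(p[v+1]-p[v]); q=Ri.apply(to_plane(f,(196,v+t),.028)-o["tcp_pos"]); print(v+round(t,2),"up" if p[v+1]>p[v] else "down",q[:2].round(4))
E
python3 n.py
```

```text
56.85 up [-0.0404  0.1033]
77.44 down [-0.0411  0.0911]
96.43 up [-0.0417  0.0796]
116.34 down [-0.0424  0.067 ]
133.93 up [-0.0431  0.0556]
152.66 down [-0.0438  0.043 ]
169.36 up [-0.0445  0.0314]
187.09 down [-0.0452  0.0187]
202.44 up [-0.0458  0.0074]
209.2 down [-0.0461  0.0023]
```

Request:
apply_moves([
  [0.02,0,0,0,0,0],
  [0.04,0,0,0,0,0],
  [0.06,0,0,0,0,0],
  [0.075,0,0,0,0,0],
  [0.088,0,0,0,0,0],
])

```text
clock: 7.42
tcp_pos: [0.5538, -0.0593, 0.0816]
orientation: [2.317, 2.116, 0.001]
contact_force: [1.9, -5.0, 6.6]
grip_width: 0.0409
gripper_force: 24.0
```

Request:
apply_moves([
  [0.012,0,0,0,0,0],
  [0.024,0,0,0,0,0],
  [0.036,0,0,0,0,0],
  [0.048,0,0,0,0,0],
  [0.06,0,0,0,0,0],
])

```text
clock: 8.05
tcp_pos: [0.555, -0.0458, 0.0816]
orientation: [2.318, 2.114, -0.001]
contact_force: [1.1, -10.3, 7.0]
grip_width: 0.0407
gripper_force: 24.0
```

Request:
apply_moves([
  [0.01,0,0,0,0,0],
  [0.02,0,0,0,0,0],
  [0.03,0,0,0,0,0],
  [0.04,0,0,0,0,0],
  [0.05,0,0,0,0,0],
])

```text
clock: 8.68
tcp_pos: [0.5562, -0.0336, 0.0816]
orientation: [2.318, 2.114, -0.001]
contact_force: [1.4, -10.5, 6.9]
grip_width: 0.041
gripper_force: 24.1
```

Request:
apply_moves([
  [0.008,0,0,0,0,0],
  [0.016,0,0,0,0,0],
  [0.024,0,0,0,0,0],
  [0.032,0,0,0,0,0],
  [0.04,0,0,0,0,0],
])

```text
clock: 9.3
tcp_pos: [0.5571, -0.0237, 0.0816]
orientation: [2.318, 2.114, -0.001]
contact_force: [1.2, -9.8, 8.3]
grip_width: 0.0408
gripper_force: 24.1
```

```bash
python3 n.py; python3 - <<'E'
from h import *
o=r.get_obs();print({k:np.round(o[k],4) for k in("clock","tcp_pos","contact_force","moment","grip_width","gripper_force")})
print("slid",(R.from_euler("z",YAW).inv().apply(o["tcp_pos"]-[.5413,-.1912,.0816])).round(4))
f=r.grab_frame("wrist");cv2.imwrite("pics/w5.png",f["pixels"][...,::-1])
E
```

```text
146.12 up [-0.0434  0.047 ]
163.62 down [-0.0441  0.035 ]
180.08 up [-0.0448  0.0234]
197.46 down [-0.0456  0.0107]
{'clock': np.float64(9.35), 'tcp_pos': array([ 0.5572, -0.0233,  0.0816]), 'contact_force': array([ 2.3265, -9.3385,  7.3715]), 'moment': array([-1.8253, -0.2499, -0.0575]), 'grip_width': np.float64(0.0407), 'gripper_force': np.float64(24.1388)}
slid [0.0006 0.1687 0.    ]
```

View pics/w5.png

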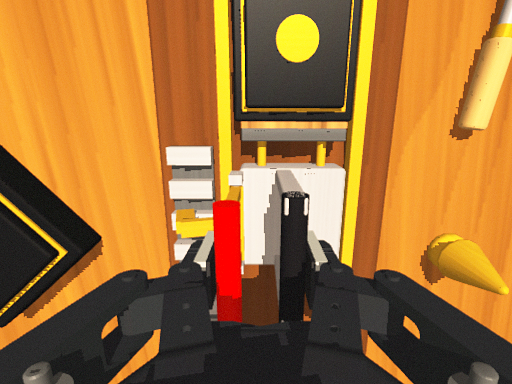

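The pad touches the slate at px row 130, and the right notch is about 5 mm ahead.

Request:
apply_moves([
  [0.006,0,0,0,0,0],
  [0.011,0,0,0,0,0],
  [0.015,0,0,0,0,0],
  [0.019,0,0,0,0,0],
  [0.02,0,0,0,0,0],
])

```text
clock: 10.02
tcp_pos: [0.5576, -0.0186, 0.0816]
orientation: [2.318, 2.114, -0.001]
contact_force: [1.2, -10.2, 7.1]
grip_width: 0.0409
gripper_force: 24.1
```

Request:
apply_moves([
  [0,0,0,0,0,0],
  [0,0,0,0,0,0],
  [0,0,0,0,0,0],
], claw=0.6)

```text
clock: 10.4
tcp_pos: [0.5529, -0.0165, 0.0793]
orientation: [-2.317, -2.118, 0.01]
contact_force: [-6.4, -4.3, 2.7]
grip_width: 0.051
gripper_force: 3.3
```

```bash
python3 n.py; cat > s.py <<'E'
from h import *
import sys
o=r.get_obs();print({k:np.round(o[k],4) for k in("clock","tcp_pos","contact_force","grip_width","gripper_force")})
print("slid",(R.from_euler("z",YAW).inv().apply(o["tcp_pos"]-[.5413,-.1912,.0816])).round(4))
f=r.grab_frame("wrist");im=f["pixels"];cv2.imwrite(f"pics/{sys.argv[1]}.png",im[...,::-1])
h=cv2.cvtColor(im,cv2.COLOR_RGB2HSV)
red=((h[...,0]<6)|(h[...,0]>174))&(h[...,1]>200)&(h[...,2]>120)
for v in(210,230,250): u=np.where(red[v,150:290])[0]+150; print("red row",v,u.min() if len(u) else None,u.max() if len(u) else None)
E
python3 s.py w6
```

```text
156.37 up [-0.044   0.0406]
173.84 down [-0.0447  0.0285]
189.79 up [-0.0453  0.0171]
206.71 down [-0.0461  0.0047]
{'clock': np.float64(10.45), 'tcp_pos': array([ 0.5529, -0.0165,  0.0793]), 'contact_force': array([-6.8392, -4.3323,  2.5562]), 'grip_width': np.float64(0.0513), 'gripper_force': np.float64(3.2725)}
slid [-0.0043  0.1751 -0.0023]
red row 210 201 227
red row 230 202 228
red row 250 203 228
```

View pics/w6.png

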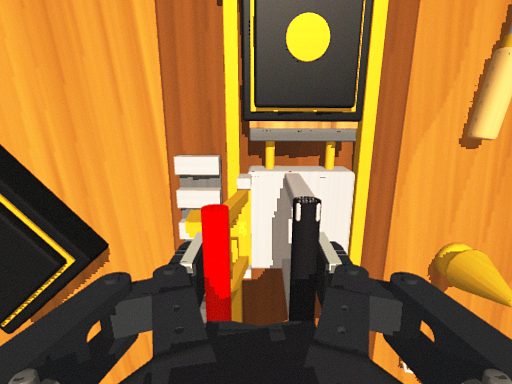

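The lever followed the fingers to 51 mm, past the 47 mm land width, so the tooth is going into the notch. Before I let go completely, I'll check that the slate touches the stop.

```bash
python3 - <<'E'
from h import *
a=[]
for n in("top","side"):
    f=r.grab_frame(n);c=proj(f,cw([0,.16,.03])).round().astype(int);print(n,c)
    im=f["pixels"][...,::-1];p=im[c[1]-30:c[1]+30,c[0]-40:c[0]+40];a.append(cv2.resize(p,None,fx=5,fy=5,interpolation=cv2.INTER_CUBIC))
    for y,z in((.195,.055),(.195,.045),(.195,.03),(.105,.045)):print(y,z,proj(f,cw([0,y,z]))-c+[40,30])
cv2.imwrite("pics/gap.png",np.hstack(a))
E
```

```text
top [227 185]
0.195 0.055 [28.93255839 28.37373312]
0.195 0.045 [29.19283648 28.68916863]
0.195 0.03 [29.5764579  29.15408604]
0.105 0.045 [57.13434743 30.43434507]
side [267 185]
0.195 0.055 [38.86736351 17.31764186]
0.195 0.045 [38.82171615 19.6088304 ]
0.195 0.03 [38.75414079 23.00065634]
0.105 0.045 [41.05640181 37.45130636]
```

View pics/gap.png

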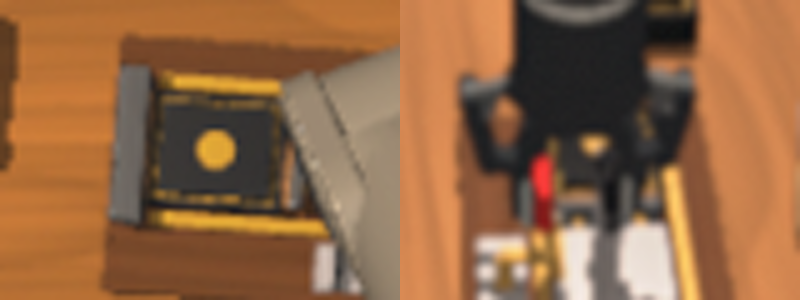

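The slate looks to be at the stop: its top-view dot is at px 43.0, and 43.2 is expected there. The view resolves only about 3 mm, though, so I'll squeeze again, press gently 5 mm past, and come back.

```bash
cat > d.py <<'E'
from h import *
f=r.grab_frame("top");im=f["pixels"];h=cv2.cvtColor(im,cv2.COLOR_RGB2HSV)
c=proj(f,cw([0,.15,.045])).round().astype(int);w=6
g=im[c[1]-w:c[1]+w+1,c[0]-w:c[0]+w+1].astype(float)[...,0]-40
g=np.clip(g,0,None);m=np.zeros_like(g);cv2.circle(m,(w,w),5,1,-1);g*=m
v,u=np.mgrid[-w:w+1,-w:w+1];p=c+[(g*u).sum()/g.sum(),(g*v).sum()/g.sum()]
q=to_plane(f,p,.045);print("dot y'",R.from_euler("z",YAW).inv().apply(q-O).round(4),p)
E
python3 d.py
```

```text
dot y' [-0.0002  0.1516  0.045 ] [229.66579691 184.57827789]
```

Request:
apply_moves([
  [0,0,0,0,0,0],
  [0,0,0,0,0,0],
  [0,0,0,0,0,0],
  [0,0,0,0,0,0],
], claw=0.4)

```text
clock: 11.15
tcp_pos: [0.5578, -0.0167, 0.0811]
orientation: [2.317, 2.116, 0.002]
contact_force: [3.0, -6.3, 1.7]
grip_width: 0.0406
gripper_force: 23.3
```

Request:
apply_moves([
  [0.006,0,0,0,0,0],
  [0.012,0,0,0,0,0],
  [0.018,0,0,0,0,0],
  [0.022,0,0,0,0,0],
  [0.022,0,0,0,0,0],
])

```text
clock: 11.78
tcp_pos: [0.5581, -0.0132, 0.081]
orientation: [2.318, 2.114, -0.001]
contact_force: [3.6, -9.8, 3.4]
grip_width: 0.0408
gripper_force: 23.3
```

```bash
python3 d.py; python3 s.py w7; python3 n.py
```

```text
dot y' [-0.0002  0.1516  0.045 ] [229.6651087  184.57934783]
{'clock': np.float64(11.825), 'tcp_pos': array([ 0.5581, -0.0132,  0.0811]), 'contact_force': array([ 3.5667, -9.7886,  1.5241]), 'grip_width': np.float64(0.0406), 'gripper_force': np.float64(23.3244)}
slid [ 0.0006  0.1788 -0.0005]
red row 210 213 238
red row 230 214 239
red row 250 214 239
161.44 up [-0.0439  0.037 ]
179.01 down [-0.0446  0.0247]
194.6 up [-0.0453  0.0134]
211.54 down [-0.0461  0.0007]
```

The slate's dot did not move, so it was already against the stop. I go back to the notch and release.

Request:
apply_moves([
  [-0.006,0,0,0,0,0],
  [-0.012,0,0,0,0,0],
  [-0.018,0,0,0,0,0],
  [-0.02,0,0,0,0,0],
  [-0.02,0,0,0,0,0],
])

```text
clock: 12.55
tcp_pos: [0.5581, -0.0134, 0.0811]
orientation: [2.316, 2.12, 0.006]
contact_force: [6.2, 0.6, 0.6]
grip_width: 0.0405
gripper_force: 23.5
```

Request:
apply_moves([
  [0,0,0,0,0,0],
  [0,0,0,0,0,0],
  [0,0,0,0,0,0],
], claw=0.6)

```text
clock: 12.92
tcp_pos: [0.5559, -0.014, 0.0802]
orientation: [-2.317, -2.121, 0.0]
contact_force: [-0.4, -0.3, -0.4]
grip_width: 0.051
gripper_force: 0.0
```

```bash
python3 d.py; python3 s.py w8; python3 n.py
```

```text
dot y' [-0.0002  0.1516  0.045 ] [229.66760839 184.57828969]
{'clock': np.float64(12.975), 'tcp_pos': array([ 0.556 , -0.014 ,  0.0803]), 'contact_force': array([-0.0076,  0.0166, -0.5853]), 'grip_width': np.float64(0.0512), 'gripper_force': np.float64(0.0)}
slid [-0.0014  0.1778 -0.0013]
red row 210 204 230
red row 230 205 230
red row 250 205 231
160.36 up [-0.0441  0.0379]
177.6 down [-0.0448  0.0258]
193.46 up [-0.0454  0.0144]
208.51 down [-0.0461  0.0032]
```

The lever stopped short this time, with zero force at 51 mm, so the tooth is on a land and the frame did not come back. I squeeze and pull back further.

Request:
apply_moves([
  [0,0,0,0,0,0],
  [0,0,0,0,0,0],
  [0,0,0,0,0,0],
  [0,0,0,0,0,0],
], claw=0.4)

```text
clock: 13.58
tcp_pos: [0.558, -0.0142, 0.0813]
orientation: [2.316, 2.119, 0.004]
contact_force: [5.4, -1.5, 4.8]
grip_width: 0.0409
gripper_force: 24.2
```

Request:
apply_moves([
  [-0.006,0,0,0,0,0],
  [-0.012,0,0,0,0,0],
  [-0.018,0,0,0,0,0],
  [-0.018,0,0,0,0,0],
])

```text
clock: 14.08
tcp_pos: [0.5577, -0.0173, 0.0812]
orientation: [2.316, 2.12, 0.006]
contact_force: [6.9, 2.8, 5.2]
grip_width: 0.0411
gripper_force: 24.2
```

```bash
python3 s.py w9; python3 n.py
```

```text
{'clock': np.float64(14.075), 'tcp_pos': array([ 0.5577, -0.0173,  0.0812]), 'contact_force': array([6.8698, 2.7782, 5.2419]), 'grip_width': np.float64(0.0411), 'gripper_force': np.float64(24.1932)}
slid [ 0.0006  0.1746 -0.0004]
red row 210 213 239
red row 230 214 239
red row 250 214 239
155.59 up [-0.0438  0.0411]
173.27 down [-0.0445  0.0288]
189.2 up [-0.0451  0.0174]
206.3 down [-0.0459  0.0047]
```

Request:
apply_moves([
  [0,0,0,0,0,0],
  [0,0,0,0,0,0],
  [0,0,0,0,0,0],
], claw=0.6)

```text
clock: 14.55
tcp_pos: [0.5528, -0.0178, 0.079]
orientation: [-2.314, -2.119, 0.006]
contact_force: [-4.4, 3.9, 0.1]
grip_width: 0.0512
gripper_force: 3.0
```

There is force at 51 mm again, so the tooth dropped. I open fully and rise.

Request:
apply_moves([
  [0,0,0,0,0,0],
  [0,0,0,0,0,0],
  [0,0,0,0,0,0],
], claw=0.7)

```text
clock: 14.92
tcp_pos: [0.5549, -0.0187, 0.0798]
orientation: [-2.317, -2.12, 0.002]
contact_force: [-4.7, 1.0, -2.6]
grip_width: 0.0599
gripper_force: 2.2
```

Request:
apply_moves([
  [0,0,0,0,0,0],
  [0,0,0,0,0,0],
  [0,0,0,0,0,0],
  [0,0,0,0,0,0],
], claw=1.0)

```text
clock: 15.42
tcp_pos: [0.5563, -0.0186, 0.0806]
orientation: [2.317, 2.12, 0.001]
contact_force: [0.7, -1.1, 0.3]
grip_width: 0.0854
gripper_force: 0.0
```

Request:
apply_moves([
  [0,0,-0.1,0,0,0],
  [0,0,-0.25,0,0,0],
  [0,0,-0.4,0,0,0],
  [0,0,-0.5,0,0,0],
  [0,0,-0.5,0,0,0],
])

```text
clock: 16.05
tcp_pos: [0.5572, -0.0184, 0.2074]
orientation: [2.315, 2.118, 0.005]
contact_force: [-0.2, -0.4, -0.6]
grip_width: 0.0857
gripper_force: 0.0
```

```bash
python3 - <<'E'
from h import *
o=r.get_obs();print(o["clock"],o["tcp_pos"],o["contact_force"])
f=r.grab_frame("wrist");im=f["pixels"];cv2.imwrite("pics/w10.png",im[...,::-1]);h=cv2.cvtColor(im,cv2.COLOR_RGB2HSV)
red=((h[...,0]<6)|(h[...,0]>174))&(h[...,1]>200)&(h[...,2]>120)
Ri=R.from_euler("z",YAW).inv()
n,l,s,c=cv2.connectedComponentsWithStats(red.astype(np.uint8));i=1+s[1:,4].argmax();print("red",s[i],Ri.apply(to_plane(f,c[i],.106)-O))
E
python3 d.py
```

```text
16.05 [ 0.55720524 -0.01837875  0.20741598] [-0.17062781 -0.40206201 -0.55219435]
red [221 161  15  68 872] [-0.04949157  0.0410088   0.106     ]
dot y' [-0.0002  0.1516  0.045 ] [229.6643226 184.5782881]
```

View pics/w10.png

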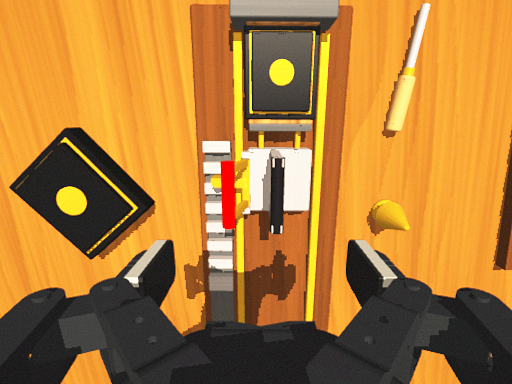

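The red bar is at cradle x -49.5 mm, which is fully let go. The tooth (row 182) sits one notch short of the last (row 157), and the slate is against the stop with the pad touching it. I hand in.

```bash
python3 -c "
from h import *
print(r.hand_in())"
```

```text
the job is handed in; nothing more can be done
None
```

The slate is clamped against the end stop, with the tooth fully home in the right (0.212) notch and the lever let go; I handed the job in at about 16 s, before any verdict came back.

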